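# Hold the amber filter up to the light

## Robot

A 6-joint arm with a two-finger parallel gripper is mounted at the origin on the work surface. World frame = base frame: x ahead of the robot, y to its left, z up, the work surface at z = 0. Lengths are in m, angles in rad, forces in N, time in s.
With the tool pointing down it reaches from about 0.425 to 0.95 m from the base axis. Payload 3.5 kg.
Tool frame: the origin (TCP) lies on the centre line of the jaws, within the pads' length; the fingertips stand ahead of it and the grasp point (between the pads) lies 11 mm behind it (tips_ahead is the z of the fingertips in the tool frame, in m); z points along the fingers, y is the direction in which the jaws open and shut (so a half turn about z gives the same grasp; the last joint's range is limited). The gripper opens to 85 mm and grips with 20 to 120 N. Pads are 22 mm wide; open, the fingers measure 114 mm over their backs; the gripper's body (76 mm by 85 mm) begins 54 mm behind the grasp point. The pads swing forward as they close: fully open they stand 13 mm farther back than shut.
Start: joints at [-1.466, 0.286, 1.577, -0, 1.279, -0.15], TCP at [0.17, -0.653, 0.239] pointing down, gripper open.
Joint ranges: [-2.77, 2.77], [-0.9, 2.22], [0.21, 2.48], [-1.53, 4.67], [0.24, 2.81], [-2.84, 2.84]. Speed limits (rad/s): [2.79, 2.79, 3.14, 3.14, 3.14, 3.14].

## Interface

Orientations are given as a unit quaternion [x, y, z, w].
In Python, from plant import * gives the robot as it stands. The module is installed in compiled form; this text tells all that it offers.
- The arm moves only by the tool move_arm, never from a script. Its arguments are lists of equal length, an entry for each row: "linear": the shift along the world's x, y, z in m, a list of three; "twist": the turn, a rotation vector about the world's x, y, z in degrees, a list of three. A call has 1 to 20 rows; each row shifts and turns the pose as measured when the row begins; what a row does not reach is not made up. A row lasts 1/12 s, in which the tool goes at most 41.7 mm and 7.16 degrees, less where a joint would pass 70% of its speed; a pose out of reach is approached as far as the arm can. A call is refused whole if a number of a shift passes 0.0417 or a number of a turn 7.16, either way. A call with a gripper value outside its range is refused whole. "grip" is the opening, from 0 (shut) to 1 (fully open), set as the call begins (left out, the last holds). The fingers move at their own pace and stop on an object; "force" is the grip in N (left out, the last holds). Time passes only in rows, so rows that do not move let the fingers close. It gives the time, the measured TCP pose, the force and the opening at its end, in the units of the state.
- get_state(): the state, without advancing time (a new reading comes with each control period).
- read_camera(name): name is "scene" or "side" or "wrist"; returns a dict with "img" (384x512x3 uint8, blue, green, red), "depth" (384x512 float32, m along the optical axis (not along the pixel's ray), 0 where there is no reading), "fx", "fy", "cx", "cy" (pixels), "rvec" (rotation vector, rad) and "tvec" (3), from world to camera coordinates, as OpenCV has them. Camera axes: x right, y down, z forward; pixel columns grow to the right and rows downward; lengths in m; the calibration is good to about 2 mm. A picture is of the moment at which its call begins.
- sign_off(): hands the job in, once; it reports no verdict.
The state is a dict: "time": time; "qpos": joint angles; "dq": joint speeds; "joint_efforts": joint torques, N m; "eef_pos": TCP position; "tcp_rot": TCP orientation; "contact_force": force on the tool from outside, world axes, zero at the start; "wrist_torque": the same for the moment, N m; "opening": opening from 0.0 (shut) to 1.0 (fully open).
Only numpy, scipy, OpenCV 4.12 (cv2) and the standard library are available. Lean on these libraries where they do the work, as an engineer would, in place of code of your own. Each camera call takes 0.05 s, during which the arm holds its last target.

## Task

Press the raised cover of the blue filter magazine down until its catch holds it shut by itself, then swing the cover of the orange magazine up to about upright or beyond and leave it standing open. Draw the amber filter out of it and finish holding it up in the gripper, without touching the light panel: upright, the glass square on to the lit face and opposite its middle, within about a hand's breadth of it. Keep hold of the filter at the end, and leave the clear filter and the other parts on the table where they are.

Things in the scene. Friction and masses are not known exactly. Their poses are not given: they have to be found in the camera images.
- mag_a: Filter magazine with blue trim, fixed on the table: black block 110 (x) x 80 (y) x 60 (z) mm, origin at the centre of its underside, z up; its +x side carries the hinge, its -x side (front, roughly towards the robot) has the cover's tab. In its top is a slot 11 mm (x) by 53 mm (y) and 54 mm deep, centred at x = -10 mm, y = 0, in which a clear filter stands; 38 mm of the filter's grip sticks up above the block, under the cover.
- mag_b: Filter magazine with orange trim, fixed on the table: black block 110 (x) x 80 (y) x 60 (z) mm, origin at the centre of its underside, z up; its +x side carries the hinge, its -x side (front, roughly towards the robot) has the cover's tab. In its top is a slot 11 mm (x) by 53 mm (y) and 54 mm deep, centred at x = -10 mm, y = 0, in which the amber filter stands; 38 mm of the filter's grip sticks up above the block, under the cover.
- cover_a (a joint): Angle of the blue magazine's hinged cover: 0 shut, at most 1.95 rad. It starts raised by 0.55 to 1.0 rad. A light spring raises it again unless it is pressed right down: a sprung ball catch is passed at about 0.05 rad and then holds it; press it right down to 0. It takes under 6 N at the tab; more force does no harm.
- cover_b (a joint): Angle of the orange magazine's hinged cover: 0 shut (start), grows as the front edge is lifted, at most 1.95 rad (leaning away past upright). No catch: a stiff hinge lets it stay at any angle; about 2 N at the tab lifts it.
- cover_a_hinge (a point): Middle of the blue cover's hinge line, fixed to the magazine (at x = 55, z = 60 mm in its frame), axes as the magazine's; the hinge line is the y axis. The cover is an open-bottomed hood 110 (front to back) x 80 x 46 mm.
- cover_a_top (a point): Point on the top face of the blue cover's hood, on its midline, 15 mm behind the front edge. It moves with the cover: in the cover's axes (equal to the magazine's when shut, z out of the top face) it lies at x = -95, z = 46 mm from the hinge.
- cover_a_tab (a point): Grasp point of the blue tab on the front of the blue cover; same shape and place as the orange one.
- cover_b_hinge (a point): Middle of the orange cover's hinge line, as for the blue one (55 mm behind, 60 mm above the orange magazine's origin). The shut cover's top is 106 mm above the table.
- cover_b_tab (a point): Grasp point of the orange tab on the front of the orange cover; it moves with the cover (axes as the magazine's when shut) and lies at x = -136, z = 20 mm from the hinge. The tab is a bar 16 mm wide (y) and 10 mm thick (z) reaching from the hood's front, 110 mm from the hinge, to 156 mm; free space below it down to the table. It can be pinched across its width from above and turns between the pads as the cover swings.
- filter_b_glass (a point): Filter holder: plate 8 mm (x) x 50 mm (y) x 52 mm (z) with a square glass, amber, 34 mm wide, and on top of it an orange grip block 10 mm (x) x 26 mm (y) x 40 mm (z); 92 mm tall in all, 60 g (may vary). This point: centre of the glass, 26 mm above the foot. x is square to the glass, z up towards the grip. Starts in the orange magazine.
- filter_b_grip (a point): Where to grasp the amber filter: in its orange grip block, 74 mm above the foot, 48 mm above the glass centre, 20 mm above the magazine's block while seated (the block's top face ends 18 mm higher). Pinch it across x (10 mm).
- filter_b: The same amber filter holder; origin at the centre of its foot, axes as above.
- filter_a_grip (a point): Filter holder: plate 8 mm (x) x 50 mm (y) x 52 mm (z) with a square glass, clear, 34 mm wide, and on top of it a blue grip block 10 mm (x) x 26 mm (y) x 40 mm (z); 92 mm tall in all, 60 g (may vary). This point: in its grip, 74 mm above the foot. Stays in the blue magazine.
- light_panel: Upright light panel fixed to the table, black back, foot 110 mm wide; 166 mm tall, 120 mm wide; origin under the lit face, on the table.
- panel_face (a point): Centre of the panel's white lit face (104 wide, 96 mm high), 110 mm above the table. The face looks along this frame's -x (roughly towards the robot), z up.
- objective: Bystander: microscope objective standing upright, silver with a yellow ring, 33 mm across, 42 mm tall; origin under its centre.
- cube_mount: Bystander: black 36 mm cube with a bore; origin under its centre.
- lens_mount: Bystander: black round lens mount lying flat, 54 mm across, 12 mm tall, brass screw at its side; origin under its centre.
- driver: Bystander: hand driver with red handle, 160 mm long, lying down.
- clamp_fork: Bystander: brass clamping fork, 85 x 34 mm, 17 mm tall, lying flat near the robot; origin under its middle.
There are look-alikes about, which are no part of the job. What is shaped like the mag_b but red is not meant. What is shaped like the mag_a but yellow is not meant.

How it is judged:
By the outcome, as a careful person would: the job done as asked, in the order asked, and still so for the second after the job is handed in, while the arm keeps its last pose, push and grip.
It also fails if it takes over 72 s, if anything falls off the work surface, if the arm or the gripper's body presses on something with over 40 N, if the wrist force passes 120 N, or if a joint passes its speed limit or range.

## Working session

There is one attempt and no reset: what is moved stays moved. The work goes in short steps, Python scripts to look and compute and a tool call to move; the robot and the scene stay as the last step left them, time stands still between calls to the robot, and variables do not carry over. Pictures are saved under pics/ and viewed, and the job is handed in when it is done.

Besides the shell and the picture viewer there is one more tool, called after "Emit:" as a command line: name --argument value ..., lists and objects as JSON in quotes. move_arm: Moves the arm, as the interface text tells. Its arguments: {"type":"object","properties":{"linear":{"type":"array","items":{"type":"array","items":{"type":"number"}}},"twist":{"type":"array","items":{"type":"array","items":{"type":"number"}}},"grip":{"type":"number"},"force":{"type":"number"}},"required":["linear","twist"]}

```bash
mkdir -p pics; cat > h.py <<'E'
from plant import *
import numpy as np, cv2
from scipy.spatial.transform import Rotation as R
def cam(n,save=None):
    c=read_camera(n)
    if save: cv2.imwrite('pics/'+save,c['img'])
    c['R']=cv2.Rodrigues(np.array(c['rvec'],float))[0]; c['t']=np.array(c['tvec'],float).ravel()
    return c
def cloud(c):
    d=c['depth']; v,u=np.mgrid[:d.shape[0],:d.shape[1]]
    p=np.stack([(u-c['cx'])/c['fx']*d,(v-c['cy'])/c['fy']*d,d],-1)
    w=(p-c['t'])@c['R']; w[d==0]=np.nan
    return w
def proj(c,P):
    q=np.atleast_2d(P)@c['R'].T+c['t']
    return np.c_[q[:,0]/q[:,2]*c['fx']+c['cx'],q[:,1]/q[:,2]*c['fy']+c['cy']]
E
python3 - <<'E'
from h import *
for n in('scene','side','wrist'):
    c=cam(n,n+'0.png'); np.savez('c_'+n,**{k:v for k,v in c.items()})
    print(n,-c['R'].T@c['t'],c['R'][2])
print(get_state())
E
```

```text
scene [0.76474622 0.53301072 1.0809887 ] [-0.22333096 -0.46010987 -0.85931496]
side [-0.05627519  0.53674218  0.99838683] [ 0.48004394 -0.45103997 -0.75240996]
wrist [ 0.23784809 -0.63656027  0.37275223] [-0.26385236 -0.06662786 -0.96225914]
{'time': 0.15, 'qpos': array([-1.46600020e+00,  2.87025142e-01,  1.57783916e+00, -2.94995523e-05,
        1.27860923e+00, -1.49996964e-01]), 'dq': array([ 0.00055758, -0.00323464, -0.00445698, -0.00269773,  0.00223939,
        0.00122011]), 'joint_efforts': array([ 3.74726296e-04, -4.06603646e+01, -2.93142825e+01, -1.42501590e-04,
        3.92715345e-03, -5.36678925e-06]), 'eef_pos': array([ 0.17010171, -0.65270023,  0.23822378]), 'tcp_rot': array([ 9.91895049e-01,  1.27056393e-01,  7.13540879e-06, -9.40514453e-04]), 'contact_force': array([-0.53879973, -0.16736341,  0.3055188 ]), 'wrist_torque': array([-0.00324069,  0.01738009,  0.00042225]), 'opening': 1.0001915191584023}
```

View pics/scene0.png

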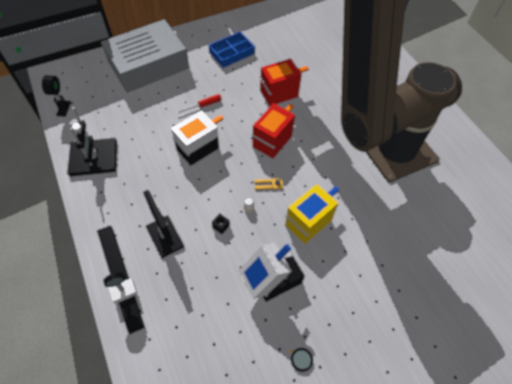

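View pics/side0.png

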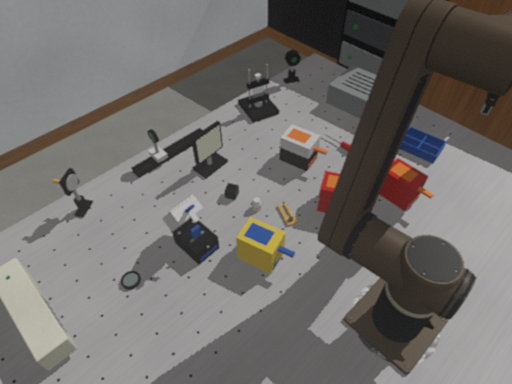

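View pics/wrist0.png

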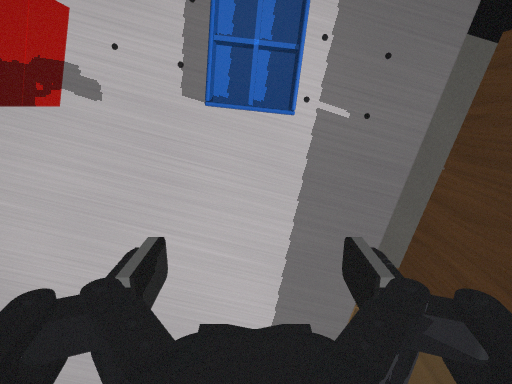

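Look-alikes for the orange magazine in the scene view: white hood with orange label at (195,135), tab (217,121), which is the one meant. The red ones at (273,130) and (281,82) are not. For the blue magazine: white raised hood at (268,272) with a black block, which is the one meant. The yellow one at (312,213) is not. Next I check this in a close crop and measure.

```bash
python3 - <<'E'
import cv2,numpy as np
from h import cloud
a=cv2.imread('pics/scene0.png');b=cv2.imread('pics/side0.png')
t=[cv2.resize(x,(390,290),interpolation=cv2.INTER_CUBIC) for x in (a[100:175,150:250],a[230:305,230:330],b[110:185,265:365],b[185:260,150:250])]
cv2.imwrite('pics/crop0.png',np.vstack([np.hstack(t[:2]),np.hstack(t[2:])]))
for n in('scene','side'):
    c=dict(np.load(f'c_{n}.npz')); w=cloud(c); np.save('w_'+n,w)
    for (u,v) in {'scene':[(195,130),(217,121),(195,155),(165,225),(160,240),(257,272),(285,252),(290,280),(222,224),(249,205),(268,184)],'side':[(300,137),(319,150),(208,145),(188,208),(200,240),(196,231)]}[n]: print(n,u,v,np.round(w[v,u],3))
E
```

```text
scene 195 130 [ 0.573 -0.246  0.108]
scene 217 121 [ 0.495 -0.271  0.084]
scene 195 155 [ 0.593 -0.215  0.035]
scene 165 225 [0.753 0.041 0.164]
scene 160 240 [ 0.779 -0.004  0.011]
scene 257 272 [0.597 0.229 0.133]
scene 285 252 [0.53  0.231 0.191]
scene 290 280 [0.519 0.26  0.062]
scene 222 224 [0.609 0.034 0.036]
scene 249 205 [0.517 0.011 0.038]
scene 268 184 [ 0.426 -0.05  -0.001]
side 300 137 [ 0.571 -0.26   0.104]
side 319 150 [ 0.497 -0.275  0.084]
side 208 145 [ 0.757 -0.013  0.105]
side 188 208 [0.526 0.232 0.195]
side 200 240 [0.509 0.226 0.058]
side 196 231 [0.524 0.224 0.085]
```

View pics/crop0.png

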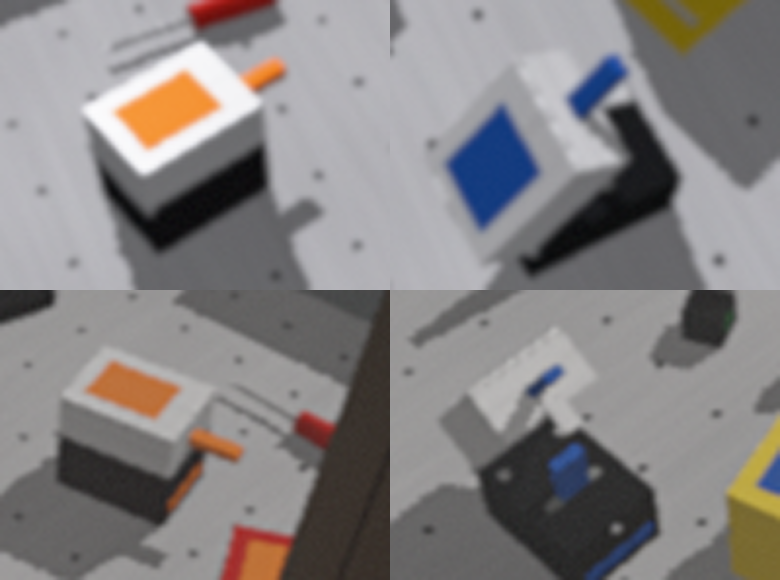

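The crop confirms it: black blocks with orange and blue front trim, white hoods. Next, a pose fit.

```bash
cat > fit.py <<'E'
from h import *
W={n:np.load(f'w_{n}.npy') for n in('scene','side')}
def sel(n,lo,hi):
    w=W[n]; return w[np.all((w>lo)&(w<hi),-1)]
def rect(p,name):
    r=cv2.minAreaRect((p[:,:2]*1000).astype(np.float32)); print(name,len(p),'z',np.median(p[:,2]).round(4),'c',np.round(r[0],1),'size',np.round(r[1],1),'ang',round(r[2],1))
for n in W:
    rect(sel(n,[.49,-.36,.098],[.68,-.15,.114]),n+' magb top')
    rect(sel(n,[.45,.12,.052],[.64,.30,.067]),n+' maga blocktop')
    rect(sel(n,[.44,-.33,.07],[.505,-.22,.095]),n+' tabb')
    p=sel(n,[.70,-.12,.065],[.85,.12,.155]); rect(p,n+' panel')
    p=sel(n,[.70,-.12,.13],[.85,.12,.175]);
    print('panel extents z',p[:,2].max(), p.min(0),p.max(0))
E
python3 fit.py
```

```text
scene magb top 844 z 0.1048 c [ 569.9 -260. ] size [111.2  83.9] ang 14.5
scene maga blocktop 425 z 0.0592 c [534.8 233.7] size [116.7  65.2] ang 3.0
scene tabb 59 z 0.0827 c [ 489.5 -279.3] size [34.  18.7] ang 14.3
scene panel 166 z 0.1148 c [759.9 -11.5] size [ 16.7 119.1] ang 4.9
panel extents z 0.1690400946469332 [ 0.74750245 -0.07269582  0.13006163] [0.77299823 0.04778336 0.16904009]
side magb top 588 z 0.1067 c [ 572.9 -260.9] size [111.9  85.2] ang 12.7
side maga blocktop 859 z 0.0605 c [538.5 225.3] size [119.8  81.6] ang 3.1
side tabb 44 z 0.0846 c [ 490.5 -280.7] size [30.6 19.5] ang 18.6
side panel 615 z 0.1123 c [756.9 -14.1] size [123.   18.2] ang 89.5
panel extents z 0.17152224046619424 [ 0.74828755 -0.07461492  0.13007095] [0.77506643 0.0472944  0.17152224]
```

```bash
cat > fit2.py <<'E'
from h import *
from scipy.optimize import least_squares
W={n:np.load(f'w_{n}.npy') for n in('scene','side')}
def sel(n,lo,hi):
    w=W[n]; return w[np.all((w>lo)&(w<hi),-1)]
def sd(p,c,h):
    q=np.abs(p-c)-h; return np.linalg.norm(np.maximum(q,0),axis=1)+np.minimum(q.max(1),0)
def loc(p,x,y,yaw):
    c,s=np.cos(yaw),np.sin(yaw); d=p-[x,y,0]; return np.c_[c*d[:,0]+s*d[:,1],-s*d[:,0]+c*d[:,1],d[:,2]]
def fb(v,p):
    l=loc(p,*v[:3]); return np.clip(np.abs(sd(l,np.array([0,0,.053]),np.array([.055,.04,.053]))),0,.012)
def fa(v,p):
    l=loc(p,*v[:3]); a=np.abs(sd(l,np.array([0,0,.03]),np.array([.055,.04,.03])))
    q=l-[.055,0,.06]; c,s=np.cos(v[3]),np.sin(v[3])
    # cover rotates about y so that -x goes up: world->cover
    k=np.c_[c*q[:,0]-s*q[:,2],q[:,1],s*q[:,0]+c*q[:,2]]
    b=np.abs(sd(k,np.array([-.055,0,.023]),np.array([.055,.04,.023])))
    return np.clip(np.minimum(a,b),0,.012)
def run(f,x0,ps,nm):
    for n,p in ps.items():
        r=least_squares(f,x0,args=(p,),loss='soft_l1',f_scale=.003,diff_step=1e-4); print(nm,n,len(p),r.x.round(4),'yaw',np.degrees(r.x[2]).round(2),np.mean(f(r.x,p)).round(5))
pb={n:sel(n,[.49,-.36,.008],[.68,-.16,.12]) for n in W}; pb['both']=np.vstack(list(pb.values()))
run(fb,[.571,-.26,.23],pb,'b')
pa={n:sel(n,[.44,.12,.008],[.72,.34,.22]) for n in W}; pa['both']=np.vstack(list(pa.values()))
for t in(.6,.8,.95): run(fa,[.54,.23,.05,t],pa,'a')
# panel face: plane from white pixels
for n in W:
    img=np.load(f'c_{n}.npz')['img'].astype(int); w=W[n]
    m=np.all((w>[.71,-.12,.03])&(w<[.80,.10,.18]),-1)
    p=w[m]; 
    if n=='side':
        mm=m&(img.min(-1)>90); q=w[mm]; print('white',len(q),q.min(0),q.max(0),np.median(q,0))
    q=p[(p[:,2]>.07)&(p[:,2]<.155)] 
    l=q.mean(0); U=np.linalg.svd(q-l)[2]; print(n,'plane n',U[2],'c',l)
E
python3 fit2.py
```

```text
b scene 1669 [ 0.5696 -0.2609  0.2411] yaw 13.81 0.00154
b side 1329 [ 0.5738 -0.2615  0.2403] yaw 13.77 0.0017
b both 2998 [ 0.5713 -0.2613  0.2398] yaw 13.74 0.00182
a scene 2488 [0.534  0.2252 0.0445 0.9686] yaw 2.55 0.0016
a side 1985 [0.5376 0.2248 0.044  0.9549] yaw 2.52 0.00216
a both 4473 [0.536  0.225  0.0445 0.949 ] yaw 2.55 0.00197
a scene 2488 [0.534  0.2252 0.0445 0.9686] yaw 2.55 0.0016
a side 1985 [0.5376 0.2248 0.044  0.9549] yaw 2.52 0.00216
a both 4473 [0.536  0.225  0.0445 0.949 ] yaw 2.55 0.00197
a scene 2488 [0.534  0.2252 0.0445 0.9686] yaw 2.55 0.0016
a side 1985 [0.5376 0.2248 0.044  0.9549] yaw 2.52 0.00216
a both 4473 [0.536  0.225  0.0445 0.949 ] yaw 2.55 0.00197
scene plane n [0.98502243 0.17210255 0.01056026] c [0.75976017 0.02539258 0.11593449]
white 592 [ 0.74828755 -0.07569033  0.03128979] [0.77506643 0.04686104 0.17009907] [ 0.75657111 -0.01446596  0.11060485]
side plane n [-0.99800071 -0.06308777 -0.00380958] c [ 0.75599723 -0.00810161  0.11347713]
```

```bash
python3 - <<'E'
import plant
print([x for x in dir(plant) if x[0]!='_']); print(getattr(plant,'tips_ahead',None), plant.get_state().get('tips_ahead'))
from h import *
w=np.load('w_side.npy');img=np.load('c_side.npz')['img'].astype(int)
m=np.all((w>[.71,-.12,.06])&(w<[.80,.10,.16]),-1)&(img.min(-1)>120)
q=w[m];print(len(q),img[145,208]);p=np.polyfit(q[:,1],q[:,0],1);print(p,np.degrees(np.arctan(-p[0])),np.percentile(q,[2,50,98],0))
r=cv2.minAreaRect((q[:,1:]*1000).astype(np.float32));print(r)
E
```

```text
['Unreachable', 'get_state', 'read_camera', 'sign_off', 'tips_ahead']
0.008 None
439 [123 135 137]
[-0.08160752  0.75471133] 4.665427746669815 [[ 0.7502878  -0.06017287  0.06871535]
 [ 0.75595689 -0.01330216  0.11193343]
 [ 0.76135573  0.03138735  0.15183415]]
((-8.381916046142578, 109.03910064697266), (109.7807846069336, 91.70709228515625), 0.933458149433136)
```

Emit:
move_arm --linear '[[0.01,0.03,0.02],[0.02,0.035,0.01],[0.02,0.035,0],[0.02,0.035,0],[0.02,0.035,0],[0.02,0.035,0],[0.02,0.035,0],[0.02,0.035,0],[0.02,0.035,0],[0.02,0.035,0],[0.02,0.035,0],[0.02,0.035,0],[0.02,0.035,0],[0.02,0.035,0],[0.02,0.035,0],[0.02,0.035,0],[0.02,0.035,0],[0.02,0.035,0],[0.02,0.035,0],[0.02,0.035,0]]' --twist '[[0,0,0],[0,0,0],[0,0,0],[0,0,0],[0,0,0],[0,0,0],[0,0,0],[0,0,0],[0,0,0],[0,0,0],[0,0,0],[0,0,0],[0,0,0],[0,0,0],[0,0,0],[0,0,0],[0,0,0],[0,0,0],[0,0,0],[0,0,0]]' --grip 0

```text
time: 1.82
eef_pos: [0.5583, 0.067, 0.259]
tcp_rot: [0.993, 0.12, 0.0, -0.005]
contact_force: [-0.2, -0.9, 0.3]
opening: 0.001
```

Emit:
move_arm --linear '[[0.02,0.03,0],[0.02,0.03,0],[0.02,0.03,0],[0.015,0.03,0],[0.006,0.025,0],[0,0.01,0],[0,0,-0.02],[0,0,-0.025],[0,0,-0.025],[0,0,-0.015],[0,0,0]]' --twist '[[0,0,-3],[0,0,-3],[0,0,-3],[0,0,-2],[0,0,0],[0,0,0],[0,0,0],[0,0,0],[0,0,0],[0,0,0],[0,0,0]]'

```text
time: 2.73
eef_pos: [0.6414, 0.2393, 0.1676]
tcp_rot: [1.0, 0.025, 0.0, -0.005]
contact_force: [-0.4, -0.3, -0.8]
opening: 0.001
```

```bash
python3 - <<'E'
from h import *
c=cam('side');d=cam('wrist')
cv2.imwrite('pics/s1.png',np.hstack([cv2.resize(c['img'][130:290,110:290],(400,356)),cv2.resize(d['img'],(400,356))]))
print(get_state()['eef_pos'])
E
```

```text
[0.64292484 0.23955285 0.17100807]
```

View pics/s1.png

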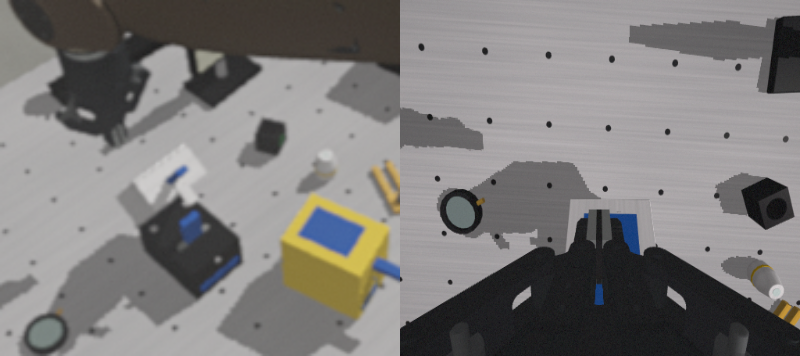

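Emit:
move_arm --linear '[[-0.015,-0.008,0],[-0.015,-0.005,0],[-0.015,0,0],[-0.012,0,-0.002],[-0.012,0,-0.003],[-0.012,0,-0.004],[-0.012,0,-0.006],[-0.012,0,-0.007],[-0.01,0,-0.008],[-0.01,0,-0.009],[-0.008,0,-0.01],[-0.006,0,-0.01]]' --twist '[[0,0,0],[0,0,0],[0,0,0],[0,0,0],[0,0,0],[0,0,0],[0,0,0],[0,0,0],[0,0,0],[0,0,0],[0,0,0],[0,0,0]]'

```text
time: 3.83
eef_pos: [0.5161, 0.224, 0.1435]
tcp_rot: [0.999, 0.023, 0.031, -0.009]
contact_force: [-0.8, -0.5, 2.2]
opening: -0.0
```

```bash
python3 - <<'E'
from h import *
c=cam('side');d=cam('wrist')
cv2.imwrite('pics/s2.png',np.hstack([cv2.resize(c['img'][130:290,110:290],(400,356)),cv2.resize(d['img'],(400,356))]))
s=get_state();print(s['eef_pos'],s['contact_force'])
E
```

```text
[0.51435392 0.22381073 0.14094947] [ 0.25923422 -0.90396638  0.73103611]
```

View pics/s2.png

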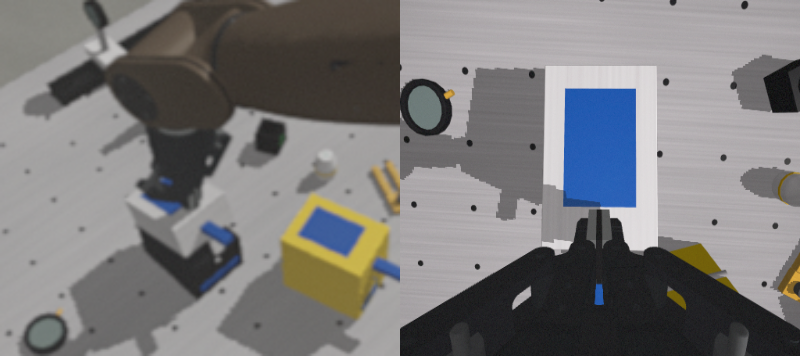

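Emit:
move_arm --linear '[[-0.004,0,-0.007],[-0.004,0,-0.008],[-0.003,0,-0.008],[-0.001,0,-0.008],[0,0,-0.008],[0,0,-0.008],[0,0,-0.008],[0,0,-0.008]]' --twist '[[0,0,0],[0,0,0],[0,0,0],[0,0,0],[0,0,0],[0,0,0],[0,0,0],[0,0,0]]'

```text
time: 4.6
eef_pos: [0.5043, 0.2245, 0.1133]
tcp_rot: [0.999, 0.026, 0.019, -0.004]
contact_force: [-21.3, -8.0, 42.9]
opening: 0.001
```

Emit:
move_arm --linear '[[0,0,0.002],[0,0,0.015],[0,0,0.03],[0,-0.02,0.03],[0,-0.035,0.02],[0,-0.035,0]]' --twist '[[0,0,0],[0,0,0],[0,0,0],[0,0,0],[0,0,0],[0,0,0]]'

```text
time: 5.1
eef_pos: [0.504, 0.1367, 0.2142]
tcp_rot: [0.999, 0.031, 0.02, -0.005]
contact_force: [-0.0, -0.2, 0.7]
opening: 0.001
```

```bash
python3 - <<'E'
from h import *
c=cam('side');d=cam('scene')
cv2.imwrite('pics/s3.png',np.hstack([cv2.resize(c['img'][130:290,110:290],(400,356)),cv2.resize(d['img'][190:340,190:360],(400,356))]))
s=get_state();print(s['eef_pos'],s['contact_force'])
for k in(c,d):
    w=cloud(k);p=w[np.all((w>[.47,.17,.08])&(w<[.60,.28,.13]),-1)]; print(len(p),np.percentile(p[:,2],[50,90,99]))
    q=p[p[:,2]>.09]; print(np.polyfit(q[:,0],q[:,2],1))
E
```

```text
[0.50272784 0.13358013 0.21073545] [-0.32755325  0.51928866 -1.38936694]
1183 [0.10631294 0.10871849 0.1105249 ]
[0.02867763 0.09033417]
1585 [0.10537911 0.10772605 0.10976248]
[-0.01330605  0.112198  ]
```

View pics/s3.png

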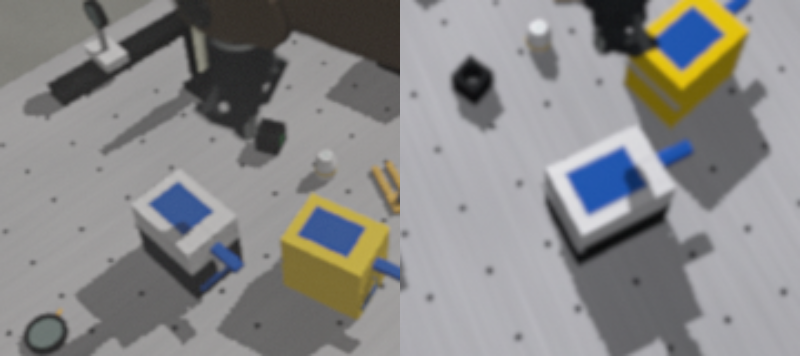

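```bash
cat >> h.py <<'E'
def tw(yaw,goal=None):
    s=get_state(); r=R.from_quat(s['tcp_rot']); y=np.radians(yaw)
    g=R.from_matrix(np.array([[np.cos(y),np.sin(y),0],[np.sin(y),-np.cos(y),0],[0,0,-1]]).T.T)
    print('twist',np.degrees((g*r.inv()).as_rotvec()).round(2),'pos',s['eef_pos'].round(4), 'd',None if goal is None else (np.array(goal)-s['eef_pos']).round(4),'F',s['contact_force'].round(1),'op',round(s['opening'],3),'t',s['time'])
E
python3 -c "
from h import *
tw(13.7,[.49,-.28,.21])"
```

```text
twist [-0.66  1.92 10.57] pos [0.5027 0.1336 0.2107] d [-0.0127 -0.4136 -0.0007] F [-0.3  0.5 -1.4] op -0.003 t 5.2
```

Emit:
move_arm --linear '[[-0.002,-0.02,0],[-0.002,-0.035,0],[-0.002,-0.04,0],[-0.002,-0.04,0],[-0.001,-0.04,0],[-0.001,-0.04,0],[-0.001,-0.04,0],[-0.001,-0.04,0],[0,-0.04,0],[0,-0.035,0],[0,-0.02,0],[0,0,0]]' --twist '[[0,0.5,2.5],[0,0.5,2.5],[-0.3,0.5,2.5],[-0.3,0.5,2.5],[0,0,0],[0,0,0],[0,0,0],[0,0,0],[0,0,0],[0,0,0],[0,0,0],[0,0,0]]' --grip 0.7

```text
time: 6.2
eef_pos: [0.4856, -0.2693, 0.1945]
tcp_rot: [0.993, 0.12, -0.005, -0.006]
contact_force: [0.1, 1.1, -0.3]
opening: 0.697
```

```bash
python3 - <<'E'
from h import *
d=cam('wrist','s4.png')
w=cloud(d); im=d['img'].astype(int)
hsv=cv2.cvtColor(d['img'],cv2.COLOR_BGR2HSV)
m=(hsv[...,0]<22)&(hsv[...,0]>5)&(hsv[...,1]>130)&(w[...,2]>.07)&(w[...,2]<.095)
p=w[m]; print(len(p),p.min(0),p.max(0)); print(cv2.minAreaRect((p[:,:2]*1000).astype(np.float32)))
p=w[(w[...,2]>.098)&(w[...,2]<.114)]; 
p=p[(p[:,0]>.48)&(p[:,1]<-.17)];print(len(p),cv2.minAreaRect((p[:,:2]*1000).astype(np.float32)))
tw(13.7,[.49,-.28,.21])
E
```

```text
881 [ 0.4747398  -0.29354773  0.08237917] [ 0.5185221  -0.26934993  0.08690535]
((496.60357666015625, -281.8974609375), (41.94987869262695, 15.411806106567383), 14.295463562011719)
17585 ((571.16748046875, -263.36578369140625), (103.73584747314453, 80.34696197509766), 13.940190315246582)
twist [-0.65 -0.75 -0.14] pos [ 0.4854 -0.2676  0.194 ] d [ 0.0046 -0.0124  0.016 ] F [-0.   0.1 -1. ] op 0.7 t 6.25
```

View pics/s4.png

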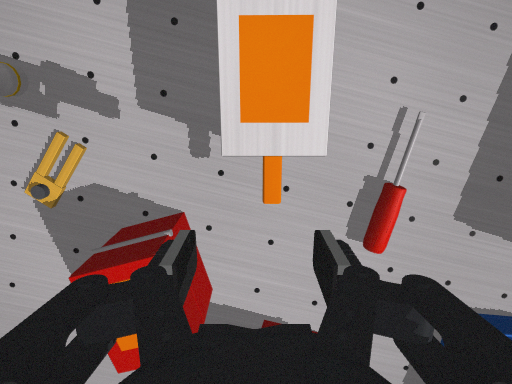

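```bash
python3 - <<'E'
from h import *
for n in('scene','side'):
    w=np.load(f'w_{n}.npy');im=np.load(f'c_{n}.npz')['img'];h=cv2.cvtColor(im,cv2.COLOR_BGR2HSV)
    m=((h[...,0]<6)|(h[...,0]>172))&(h[...,1]>150)&(w[...,2]>.03)
    p=w[m]; p=p[(p[:,0]>.2)&(p[:,1]>-.4)&(p[:,1]<0)&(p[:,0]<.6)]; print(n,len(p),p.min(0),p.max(0)); q=p[p[:,2]>.098]; print(cv2.boxPoints(cv2.minAreaRect((q[:,:2]*1000).astype(np.float32))))
E
```

```text
scene 1457 [ 0.20000765 -0.3994529   0.03003746] [ 0.40784954 -0.12566342  0.11151121]
[[ 164.66905 -371.15295]
 [ 263.55737 -431.01337]
 [ 426.79285 -161.3512 ]
 [ 327.90454 -101.49078]]
side 820 [ 0.20002594 -0.39997205  0.0303687 ] [ 0.40522666 -0.12882849  0.11216959]
[[ 170.48642  -376.7992  ]
 [ 261.85635  -431.859   ]
 [ 424.00668  -162.77588 ]
 [ 332.63675  -107.716064]]
```

Emit:
move_arm --linear '[[0.004,-0.008,0],[0.003,-0.006,0],[0,0,-0.02],[0,0,-0.025],[0,0,-0.025],[0,0,-0.02],[0,0,-0.01],[0,0,0]]' --twist '[[-0.6,-0.7,0],[0,0,0],[0,0,0],[0,0,0],[0,0,0],[0,0,0],[0,0,0],[0,0,0]]' --grip 0.5

```text
time: 6.92
eef_pos: [0.4972, -0.2745, 0.0892]
tcp_rot: [0.992, 0.126, 0.002, 0.0]
contact_force: [-0.4, 0.5, -0.1]
opening: 0.502
```

```bash
python3 - <<'E'
from h import *
d=cam('wrist','s5.png')
tw(13.7,[.4926,-.282,.070])
E
```

```text
twist [ 0.03  0.29 -0.77] pos [ 0.4975 -0.2747  0.0902] d [-0.0049 -0.0073 -0.0202] F [-0.2  0.2 -0.2] op 0.499 t 6.9667
```

View pics/s5.png

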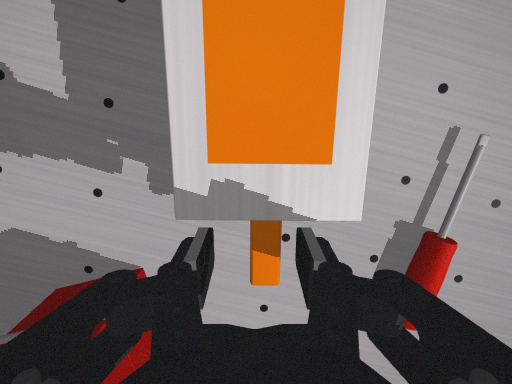

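Emit:
move_arm --linear '[[-0.004,-0.006,0],[-0.001,-0.001,-0.01],[0,0,-0.008],[0,0,-0.002],[0,0,0]]' --twist '[[0,0,-0.6],[0,0,0],[0,0,0],[0,0,0],[0,0,0]]'

```text
time: 7.38
eef_pos: [0.4954, -0.284, 0.0738]
tcp_rot: [0.993, 0.121, 0.006, 0.004]
contact_force: [-0.1, -0.4, -0.8]
opening: 0.496
```

Emit:
move_arm --linear '[[0,0,0],[0,0,0],[0,0,0],[0,0,0],[0,0,0],[0,0,0]]' --twist '[[0,0,0],[0,0,0],[0,0,0],[0,0,0],[0,0,0],[0,0,0]]' --grip 0 --force 25

```text
time: 7.88
eef_pos: [0.4947, -0.281, 0.0747]
tcp_rot: [0.993, 0.12, 0.005, 0.0]
contact_force: [0.5, 0.4, -1.1]
opening: 0.18
```

```bash
python3 - <<'E'
from h import *
d=cam('wrist','s6.png')
tw(13.7,[.4926,-.282,.070])
E
```

```text
twist [-0.06  0.55 -0.11] pos [ 0.4947 -0.281   0.0747] d [-0.0021 -0.001  -0.0047] F [-0.7 -0.4 -0.5] op 0.182 t 7.9333
```

View pics/s6.png

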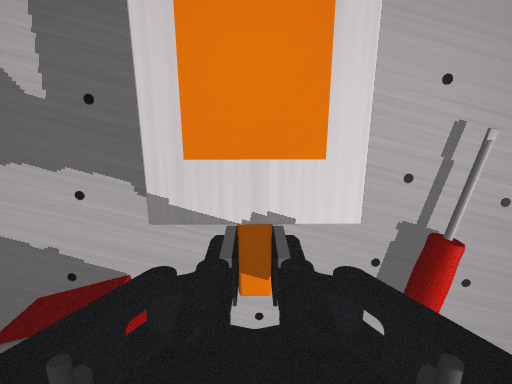

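Emit:
move_arm --linear '[[0,0,0],[0,0,0],[-0.004,-0.001,0],[-0.003,-0.001,0],[0,0,0]]' --twist '[[0,0,0],[0,0,0],[0,0,0],[0,0,0],[0,0,0]]' --grip 0.35

```text
time: 8.35
eef_pos: [0.4879, -0.2842, 0.0755]
tcp_rot: [0.993, 0.12, 0.006, 0.001]
contact_force: [0.7, 0.4, 0.2]
opening: 0.353
```

Emit:
move_arm --linear '[[0,0,0],[0,0,0],[0,0,0],[0,0,0]]' --twist '[[0,0,0],[0,0,0],[0,0,0],[0,0,0]]' --grip 0 --force 25

```text
time: 8.68
eef_pos: [0.4872, -0.2828, 0.0754]
tcp_rot: [0.993, 0.12, 0.005, -0.0]
contact_force: [0.2, -0.2, 0.2]
opening: 0.177
```

```bash
python3 - <<'E'
from h import *
tw(13.7)
p=get_state()['eef_pos']; H=np.array([.6247,-.2490,.06]); u=np.array([np.cos(.24),np.sin(.24),0])
v=p+[0,0,.011]-H; X=v@u; Z=v[2]; r=np.hypot(X,Z); a=np.arctan2(Z,-X); print(X,Z,r,np.degrees(a), 'lat',v@[-u[1],u[0],0])
P=[]
for th in np.radians(np.arange(0,101,5)):
    P.append(H+u*(-r*np.cos(a+th))+[0,0,r*np.sin(a+th)]-[0,0,.011])
P=np.array(P); print(np.c_[np.arange(0,101,5),P.round(4)]); print(np.diff(P,axis=0).round(4))
E
```

```text
twist [-0.13  0.61 -0.07] pos [ 0.4872 -0.2828  0.0754] d None F [ 0.2 -0.2  0.2] op 0.177 t 8.6833
-0.14157519799434706 0.026420460751105004 0.14401936478626495 10.570821243917681 lat -0.0001956989155308989
[[ 0.000e+00  4.872e-01 -2.827e-01  7.540e-02]
 [ 5.000e+00  4.899e-01 -2.820e-01  8.770e-02]
 [ 1.000e+01  4.937e-01 -2.811e-01  9.960e-02]
 [ 1.500e+01  4.985e-01 -2.799e-01  1.112e-01]
 [ 2.000e+01  5.043e-01 -2.785e-01  1.222e-01]
 [ 2.500e+01  5.109e-01 -2.768e-01  1.328e-01]
 [ 3.000e+01  5.184e-01 -2.750e-01  1.427e-01]
 [ 3.500e+01  5.268e-01 -2.730e-01  1.518e-01]
 [ 4.000e+01  5.359e-01 -2.707e-01  1.602e-01]
 [ 4.500e+01  5.456e-01 -2.684e-01  1.678e-01]
 [ 5.000e+01  5.560e-01 -2.658e-01  1.744e-01]
 [ 5.500e+01  5.668e-01 -2.632e-01  1.801e-01]
 [ 6.000e+01  5.782e-01 -2.604e-01  1.848e-01]
 [ 6.500e+01  5.898e-01 -2.575e-01  1.885e-01]
 [ 7.000e+01  6.018e-01 -2.546e-01  1.911e-01]
 [ 7.500e+01  6.139e-01 -2.516e-01  1.926e-01]
 [ 8.000e+01  6.261e-01 -2.487e-01  1.930e-01]
 [ 8.500e+01  6.383e-01 -2.457e-01  1.923e-01]
 [ 9.000e+01  6.504e-01 -2.427e-01  1.906e-01]
 [ 9.500e+01  6.623e-01 -2.398e-01  1.877e-01]
 [ 1.000e+02  6.739e-01 -2.370e-01  1.838e-01]]
[[ 0.0028  0.0007  0.0122]
 [ 0.0038  0.0009  0.0119]
 [ 0.0048  0.0012  0.0116]
 [ 0.0057  0.0014  0.0111]
 [ 0.0067  0.0016  0.0105]
 [ 0.0075  0.0018  0.0099]
 [ 0.0083  0.002   0.0092]
 [ 0.0091  0.0022  0.0084]
 [ 0.0098  0.0024  0.0075]
 [ 0.0104  0.0025  0.0066]
 [ 0.0109  0.0027  0.0057]
 [ 0.0113  0.0028  0.0047]
 [ 0.0117  0.0029  0.0037]
 [ 0.0119  0.0029  0.0026]
 [ 0.0121  0.003   0.0015]
 [ 0.0122  0.003   0.0004]
 [ 0.0122  0.003  -0.0007]
 [ 0.0121  0.003  -0.0018]
 [ 0.0119  0.0029 -0.0028]
 [ 0.0116  0.0028 -0.0039]]
```

Emit:
move_arm --linear '[[0.002,0.001,0.012],[0.004,0.001,0.012],[0.005,0.001,0.0115],[0.006,0.0015,0.011],[0.0065,0.0015,0.0105],[0.0075,0.002,0.01],[0.008,0.002,0.009],[0.009,0.002,0.0085],[0,0,0]]' --twist '[[0,0,0],[0,0,0],[0,0,0],[0,0,0],[0,0,0],[0,0,0],[0,0,0],[0,0,0],[0,0,0]]'

```text
time: 9.43
eef_pos: [0.538, -0.2702, 0.1654]
tcp_rot: [0.993, 0.121, 0.003, 0.0]
contact_force: [1.8, -0.9, -2.4]
opening: 0.175
```

```bash
python3 - <<'E'
from h import *
d=cam('wrist'); c=cam('side')
cv2.imwrite('pics/s7.png',np.hstack([cv2.resize(c['img'][60:220,240:420],(400,356)),cv2.resize(d['img'],(400,356))]))
tw(13.7,[.5359,-.2707,.1602])
E
```

```text
twist [ 0.02  0.31 -0.16] pos [ 0.5369 -0.2705  0.1643] d [-0.001  -0.0002 -0.0041] F [0.8 0.6 1.5] op 0.181 t 9.5333
```

View pics/s7.png

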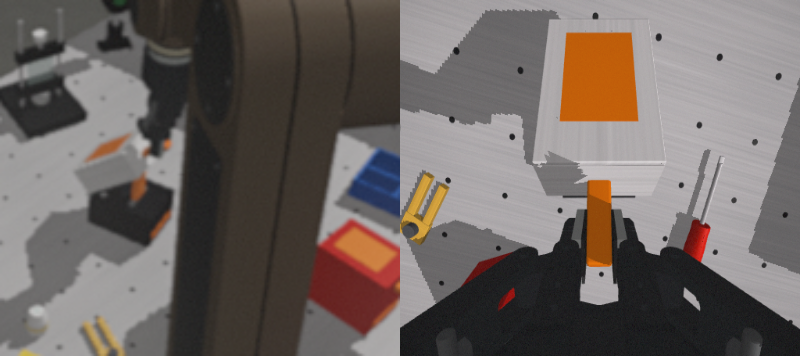

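Opening well (about 40°). I continue along the arc.

Emit:
move_arm --linear '[[0.009,0.002,0.004],[0.0105,0.0025,0.006],[0.011,0.0025,0.0055],[0.0115,0.003,0.0045],[0.0115,0.003,0.0035],[0.012,0.003,0.0025],[0.012,0.003,0.001],[0.012,0.003,0],[0.012,0.003,-0.001],[0,0,0]]' --twist '[[0,0,0],[0,0,0],[0,0,0],[0,0,0],[0,0,0],[0,0,0],[0,0,0],[0,0,0],[0,0,0],[0,0,0]]'

```text
time: 10.37
eef_pos: [0.6296, -0.2475, 0.1961]
tcp_rot: [0.993, 0.12, -0.017, -0.001]
contact_force: [0.2, -0.4, -3.1]
opening: 0.183
```

```bash
python3 - <<'E'
from h import *
d=cam('wrist'); c=cam('side')
cv2.imwrite('pics/s8.png',np.hstack([cv2.resize(c['img'][60:220,240:420],(400,356)),cv2.resize(d['img'],(400,356))]))
tw(13.7,[.6383,-.2457,.1923])
E
```

```text
twist [ 0.13 -1.89 -0.05] pos [ 0.629  -0.2477  0.1961] d [ 0.0093  0.002  -0.0038] F [ 1.9 -0.2 -0.7] op 0.181 t 10.4667
```

View pics/s8.png

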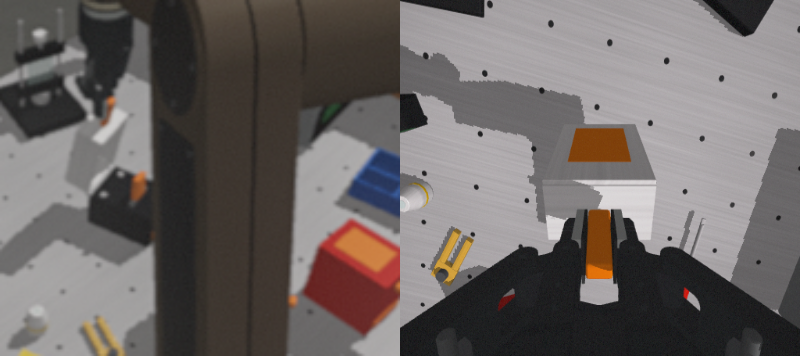

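Emit:
move_arm --linear '[[0.011,0.003,-0.001],[0.012,0.003,-0.0015],[0.012,0.003,-0.003],[0.0115,0.003,-0.004],[0.0115,0.003,-0.005],[0,0,0]]' --twist '[[0,0,0],[0,0,0],[0,0,0],[0,0,0],[0,0,0],[0,0,0]]'

```text
time: 10.97
eef_pos: [0.686, -0.2335, 0.1835]
tcp_rot: [0.993, 0.118, -0.021, -0.001]
contact_force: [-0.3, -0.3, 0.2]
opening: 0.18
```

```bash
python3 - <<'E'
from h import *
d=cam('wrist'); c=cam('side')
cv2.imwrite('pics/s9.png',np.hstack([cv2.resize(c['img'][60:220,240:420],(400,356)),cv2.resize(d['img'],(400,356))]))
tw(13.7,[.6739,-.237,.1838])
E
```

```text
twist [ 0.18 -2.35  0.17] pos [ 0.6851 -0.2338  0.1839] d [-0.0112 -0.0032 -0.0001] F [ 0.1  0.4 -0.2] op 0.175 t 11.0667
```

View pics/s9.png

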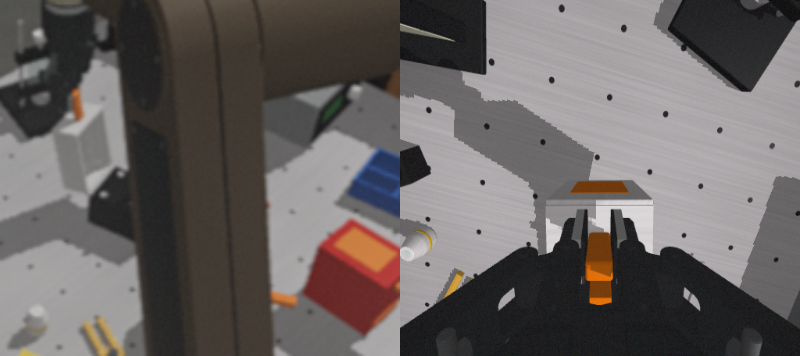

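Emit:
move_arm --linear '[[0,0,0],[0,0,0],[0,0,0],[0,0,0.01],[0,0,0.025],[0,0,0.03],[0,0,0.02]]' --twist '[[0,0,0],[0,0,0],[0,0,0],[0,0,0],[0,0,0],[0,0,0],[0,0,0]]' --grip 0.6

```text
time: 11.65
eef_pos: [0.6792, -0.2327, 0.2647]
tcp_rot: [0.993, 0.116, -0.026, -0.006]
contact_force: [0.3, -0.6, 0.3]
opening: 0.602
```

Emit:
move_arm --linear '[[-0.015,-0.003,0],[-0.02,-0.004,0],[-0.02,-0.004,0],[-0.02,-0.004,0],[-0.02,-0.004,0],[-0.015,-0.004,0],[-0.01,-0.003,0],[0,0,0],[0,0,0],[0,0,0],[0,0,0],[0,0,0],[0,0,0],[0,0,0]]' --twist '[[0,-1,7],[0,-1,7],[0,0,7],[0,0,7],[0,0,7],[0,0,7],[0,0,7],[0,0,7],[0,0,7],[0,0,7],[0,0,7],[0,0,7],[0,0,5],[0,0,0]]'

```text
time: 12.82
eef_pos: [0.5543, -0.2624, 0.2924]
tcp_rot: [0.611, 0.791, 0.006, 0.011]
contact_force: [0.2, -0.3, -0.6]
opening: 0.599
```

```bash
python3 - <<'E'
from h import *
d=cam('wrist','s10.png')
tw(103.7,[.5616,-.2645,.22])
w=cloud(d);hsv=cv2.cvtColor(d['img'],cv2.COLOR_BGR2HSV)
m=(hsv[...,0]<22)&(hsv[...,0]>5)&(hsv[...,1]>130)&np.all((w>[.52,-.31,.09])&(w<[.60,-.22,.105]),-1)
p=w[m]; print(len(p),np.median(p,0),cv2.minAreaRect((p[:,:2]*1000).astype(np.float32)))
E
```

```text
twist [ 0.23  1.43 -0.73] pos [ 0.5544 -0.2625  0.2926] d [ 0.0072 -0.002  -0.0726] F [-0.  -0.2  1.2] op 0.604 t 12.8667
209 [ 0.56414977 -0.26399447  0.09795201] ((564.3121337890625, -264.6120300292969), (9.218419075012207, 25.658498764038086), 14.736285209655762)
```

View pics/s10.png

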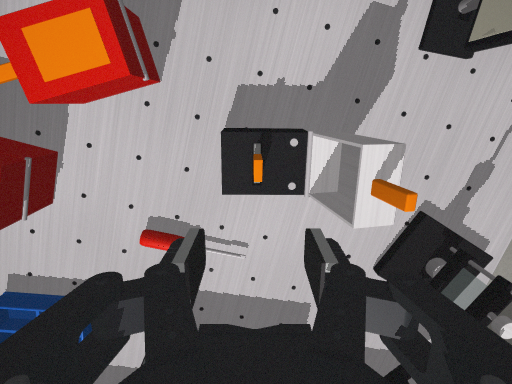

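Emit:
move_arm --linear '[[0.005,-0.001,0],[0.004,-0.001,-0.02],[0,0,-0.035],[0,0,-0.035],[0,0,-0.035],[0,0,-0.025],[0,0,-0.015],[0,0,0]]' --twist '[[0.2,1.3,-0.7],[0,0,0],[0,0,0],[0,0,0],[0,0,0],[0,0,0],[0,0,0],[0,0,0]]' --grip 0.5

```text
time: 13.53
eef_pos: [0.5647, -0.2656, 0.1314]
tcp_rot: [0.627, 0.779, 0.001, 0.009]
contact_force: [-0.4, 1.1, -1.3]
opening: 0.498
```

```bash
python3 - <<'E'
from h import *
d=cam('wrist','s11.png')
tw(103.9,[.5638,-.2645,.071])
w=cloud(d);hsv=cv2.cvtColor(d['img'],cv2.COLOR_BGR2HSV)
m=(hsv[...,0]<22)&(hsv[...,0]>5)&(hsv[...,1]>130)&np.all((w>[.52,-.31,.09])&(w<[.60,-.22,.105]),-1)
p=w[m]; print(len(p),np.median(p,0),cv2.minAreaRect((p[:,:2]*1000).astype(np.float32)))
E
```

```text
twist [0.6  0.99 1.51] pos [ 0.5653 -0.266   0.1329] d [-0.0015  0.0015 -0.0619] F [-0.2  0.6 -0.5] op 0.506 t 13.5833
698 [ 0.5637851  -0.26310581  0.09793748] ((564.0230712890625, -264.5115661621094), (9.81837272644043, 25.915294647216797), 12.665363311767578)
```

View pics/s11.png

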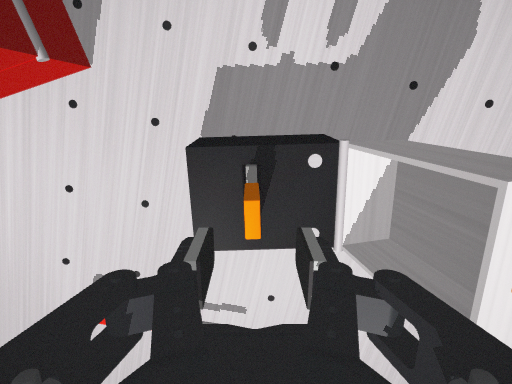

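Emit:
move_arm --linear '[[-0.001,0.001,-0.015],[0,0,-0.02],[0,0,-0.015],[0,0,-0.006],[0,0,0],[0,0,0]]' --twist '[[0.5,0.9,1.2],[0,0,0],[0,0,0],[0,0,0],[0,0,0],[0,0,0]]'

```text
time: 14.08
eef_pos: [0.5708, -0.2694, 0.0883]
tcp_rot: [0.621, 0.784, 0.001, 0.011]
contact_force: [0.0, 0.6, 0.2]
opening: 0.502
```

```bash
python3 - <<'E'
from h import *
tw(103.9,[.564,-.2645,.071])
E
```

```text
twist [0.71 1.   0.67] pos [ 0.5708 -0.2694  0.0883] d [-0.0068  0.0049 -0.0173] F [0.  0.6 0.2] op 0.502 t 14.0833
```

Emit:
move_arm --linear '[[-0.006,0.004,0],[0,0,0],[0,0,-0.01],[0,0,-0.006],[0,0,0],[0,0,0]]' --twist '[[0.7,1,0.6],[0,0,0],[0,0,0],[0,0,0],[0,0,0],[0,0,0]]'

```text
time: 14.58
eef_pos: [0.5672, -0.267, 0.0776]
tcp_rot: [0.617, 0.787, 0.0, 0.004]
contact_force: [-0.0, 0.0, -0.3]
opening: 0.501
```

```bash
python3 - <<'E'
from h import *
tw(103.9,[.564,-.2645,.071])
E
```

```text
twist [0.28 0.4  0.06] pos [ 0.5672 -0.267   0.0776] d [-0.0032  0.0025 -0.0066] F [-0.   0.  -0.3] op 0.501 t 14.5833
```

Emit:
move_arm --linear '[[-0.003,0.003,-0.006],[0,0,0],[0,0,0],[0,0,0]]' --twist '[[0.2,0.4,0],[0,0,0],[0,0,0],[0,0,0]]'

```text
time: 14.92
eef_pos: [0.5634, -0.2632, 0.07]
tcp_rot: [0.617, 0.787, -0.001, -0.001]
contact_force: [0.8, -0.7, 0.8]
opening: 0.5
```

```bash
python3 - <<'E'
from h import *
tw(103.9,[.564,-.2645,.071])
d=cam('wrist','s12.png')
E
```

```text
twist [-0.01 -0.14  0.06] pos [ 0.5634 -0.2632  0.07  ] d [ 0.0006 -0.0013  0.001 ] F [ 0.8 -0.7  0.8] op 0.5 t 14.9167
```

View pics/s12.png

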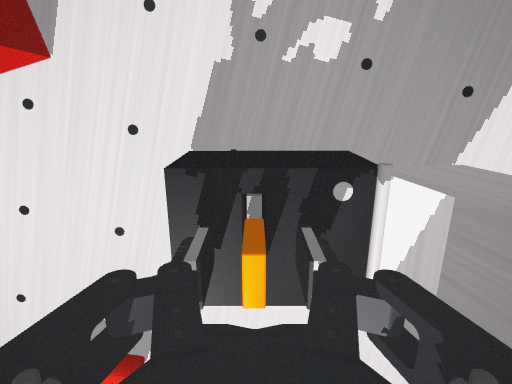

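Emit:
move_arm --linear '[[0,-0.001,0.003],[0,0,0],[0,0,0],[0,0,0],[0,0,0],[0,0,0],[0,0,0],[0,0,0]]' --twist '[[0,0,0],[0,0,0],[0,0,0],[0,0,0],[0,0,0],[0,0,0],[0,0,0],[0,0,0]]' --grip 0 --force 50

```text
time: 15.63
eef_pos: [0.5637, -0.2647, 0.0739]
tcp_rot: [0.617, 0.787, -0.001, -0.0]
contact_force: [-0.4, 0.3, -1.0]
opening: 0.109
```

```bash
python3 - <<'E'
from h import *
tw(103.9,[.564,-.2645,.071])
E
```

```text
twist [ 0.03 -0.08  0.07] pos [ 0.5637 -0.2647  0.0739] d [ 0.0003  0.0002 -0.0029] F [-0.4  0.3 -1. ] op 0.109 t 15.6333
```

Emit:
move_arm --linear '[[0,0,0.006],[0,0,0.006],[0,0,0.006],[0,0,0.006],[0,0,0.006]]' --twist '[[0,0,0],[0,0,0],[0,0,0],[0,0,0],[0,0,0]]'

```text
time: 16.05
eef_pos: [0.5627, -0.264, 0.105]
tcp_rot: [0.617, 0.787, -0.001, -0.002]
contact_force: [-0.3, 0.1, -1.0]
opening: 0.108
```

```bash
python3 - <<'E'
from h import *
tw(103.9,[.5637,-.2647,.16])
E
```

```text
twist [-0.08 -0.24  0.07] pos [ 0.5627 -0.264   0.105 ] d [ 0.001  -0.0007  0.055 ] F [-0.3  0.1 -1. ] op 0.108 t 16.05
```

Emit:
move_arm --linear '[[0.001,0,0.008],[0,0,0.008],[0,0,0.008],[0,0,0.008],[0,0,0.015],[0,0,0.02],[0,0,0.02],[0,0,0.015],[0,0,0],[0,0,0]]' --twist '[[0,0,0],[0,0,0],[0,0,0],[0,0,0],[0,0,0],[0,0,0],[0,0,0],[0,0,0],[0,0,0],[0,0,0]]'

```text
time: 16.88
eef_pos: [0.5645, -0.2643, 0.2201]
tcp_rot: [0.617, 0.787, -0.001, 0.001]
contact_force: [-0.6, 0.6, -0.9]
opening: 0.106
```

```bash
python3 - <<'E'
from h import *
tw(103.9)
c=cam('side');d=cam('scene');e=cam('wrist')
a=cv2.resize(c['img'][80:200,240:400],(400,300));b=cv2.resize(d['img'][60:200,110:270],(400,300))
cv2.imwrite('pics/s13.png',np.vstack([np.hstack([a,b]),np.hstack([cv2.resize(e['img'],(400,300)),cv2.resize(c['img'],(400,300))])]))
E
```

```text
twist [0.13 0.07 0.06] pos [ 0.5645 -0.2643  0.2201] d None F [-0.6  0.6 -0.9] op 0.106 t 16.8833
```

View pics/s13.png

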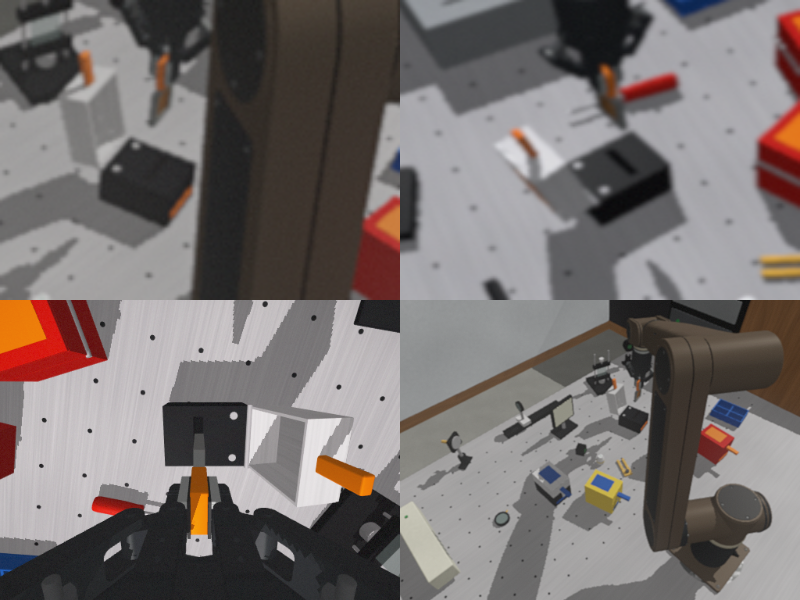

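Emit:
move_arm --linear '[[-0.005,0.02,0],[0,0.035,0],[0,0.035,0],[0.01,0.035,0],[0.015,0.035,0],[0.02,0.03,0],[0.02,0.025,0],[0.015,0.015,0],[0.01,0.005,-0.01],[0,0,-0.02],[0,0,-0.02],[0,0,-0.01],[0,0,0]]' --twist '[[0,0,-1],[0,0,-1],[0,0,-1],[0,0,-1],[0,0,-1],[0,0,-1],[0,0,-1],[0,0,-1],[0,0,-1],[0,0,0],[0,0,0],[0,0,0],[0,0,0]]'

```text
time: 18.12
eef_pos: [0.6416, -0.0143, 0.1352]
tcp_rot: [0.68, 0.733, -0.007, -0.015]
contact_force: [-0.5, 0.5, -1.1]
opening: 0.103
```

```bash
python3 - <<'E'
from h import *
tw(94.7,[.696,-.0187,.152])
c=cam('side');d=cam('scene');e=cam('wrist')
a=cv2.resize(c['img'][80:200,150:310],(400,300));b=cv2.resize(d['img'][160:280,100:260],(400,300))
cv2.imwrite('pics/s14.png',np.vstack([np.hstack([a,b]),np.hstack([cv2.resize(e['img'],(400,300)),cv2.resize(c['img'],(400,300))])]))
E
```

```text
twist [-0.59 -1.77  0.45] pos [ 0.6416 -0.0143  0.1352] d [ 0.0544 -0.0044  0.0168] F [-0.5  0.5 -1.1] op 0.103 t 18.1167
```

View pics/s14.png

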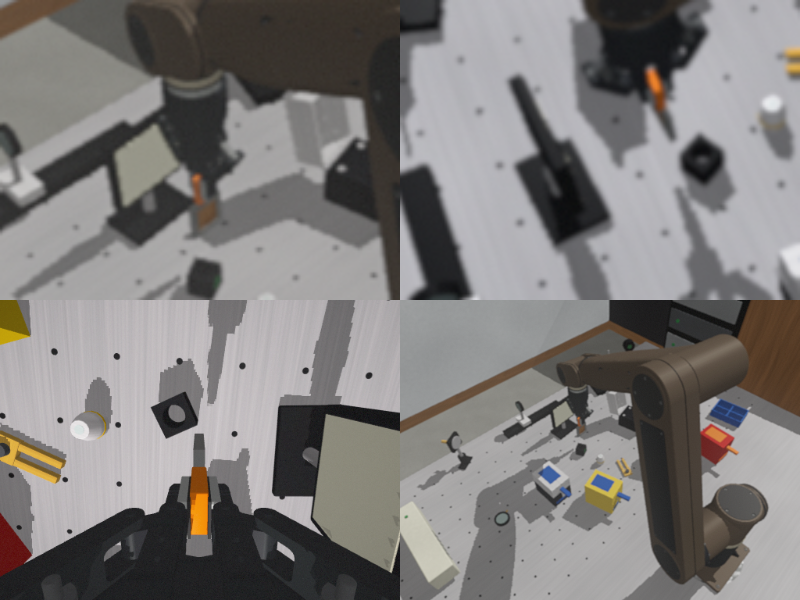

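Emit:
move_arm --linear '[[0.01,-0.002,0.008],[0.012,-0.002,0.008],[0.01,0,0],[0,0,0],[0,0,0]]' --twist '[[-0.6,-1.7,0.4],[0,0,0],[0,0,0],[0,0,0],[0,0,0]]'

```text
time: 18.68
eef_pos: [0.6817, -0.0218, 0.1661]
tcp_rot: [0.678, 0.735, 0.006, 0.011]
contact_force: [-0.9, -0.3, -1.0]
opening: 0.108
```

```bash
cat > pan.py <<'E'
from h import *
tw(94.7,[.696,-.0187,.152])
e=cam('wrist')
w=cloud(e); im=e['img'].astype(int)
m=np.all((w>[.73,-.10,.03])&(w<[.80,.08,.175]),-1); q=w[m]
# plane
for _ in range(3):
    A=np.c_[q[:,1:],np.ones(len(q))]; k=np.linalg.lstsq(A,q[:,0],rcond=None)[0]; r=q[:,0]-A@k; q=q[abs(r)<.004]
print('wrist face pts',len(q),'yaw',np.degrees(np.arctan(-k[0])),'tilt',np.degrees(np.arctan(k[1])),'x at y=-.014,z=.11',k@[-.014,.11,1]); print(np.percentile(q,[1,99],0))
# bright lit part
mm=m&(im.min(-1)>110); q=w[mm]; print('lit',len(q),np.percentile(q,[1,50,99],0)); print(cv2.minAreaRect((q[:,1:]*1000).astype(np.float32)))
cv2.imwrite('pics/s15.png',e['img'])
E
python3 pan.py
```

```text
twist [0.35 1.4  0.12] pos [ 0.6817 -0.0218  0.1661] d [ 0.0143  0.0031 -0.0141] F [-0.9 -0.3 -1. ] op 0.108 t 18.6833
wrist face pts 11794 yaw 4.654116189172304 tilt 1.4101795217598547 x at y=-.014,z=.11 0.7558437016492344
[[ 0.75116841 -0.06564536  0.05961461]
 [ 0.76148055  0.04307028  0.16683617]]
lit 8369 [[ 0.75109677 -0.0636227   0.06518014]
 [ 0.75488703 -0.00614951  0.12532054]
 [ 0.76000349  0.0346692   0.15865995]]
((-11.971254348754883, 101.42056274414062), (139.4890594482422, 109.6905517578125), 75.37223052978516)
```

View pics/s15.png

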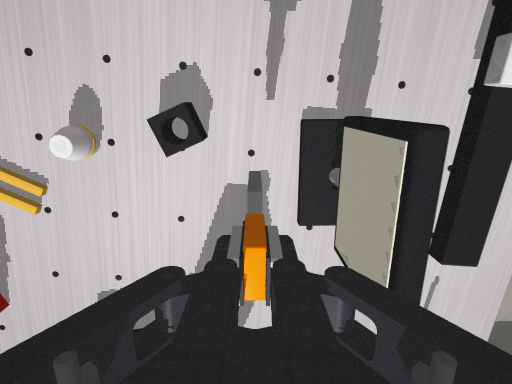

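Emit:
move_arm --linear '[[0.005,0.001,-0.006],[0.004,0.001,-0.004],[0.002,0,-0.002],[0,0,0],[0,0,0],[0,0,0]]' --twist '[[0.3,1,0.1],[0,0,0],[0,0,0],[0,0,0],[0,0,0],[0,0,0]]'

```text
time: 19.23
eef_pos: [0.6928, -0.0197, 0.1532]
tcp_rot: [0.678, 0.735, 0.002, 0.002]
contact_force: [-0.0, -0.1, -0.6]
opening: 0.11
```

```bash
python3 - <<'E'
from h import *
tw(94.7,[.696,-.0194,.152])
E
```

```text
twist [0.04 0.31 0.01] pos [ 0.6928 -0.0197  0.1532] d [ 0.0032  0.0003 -0.0012] F [-0.  -0.1 -0.6] op 0.11 t 19.2333
```

Emit:
move_arm --linear '[[0.002,0,-0.001],[0,0,0],[0,0,0],[0,0,0]]' --twist '[[0,0.2,0],[0,0,0],[0,0,0],[0,0,0]]'

```text
time: 19.57
eef_pos: [0.6944, -0.0195, 0.1514]
tcp_rot: [0.678, 0.735, -0.0, 0.0]
contact_force: [-0.7, -0.3, -0.9]
opening: 0.111
```

```bash
python3 - <<'E'
from h import *
tw(94.7,[.696,-.0194,.152])
c=cam('side');d=cam('scene');e=cam('wrist')
a=cv2.resize(c['img'][90:210,140:300],(400,300));b=cv2.resize(d['img'][160:280,100:260],(400,300))
cv2.imwrite('pics/s16.png',np.vstack([np.hstack([a,b]),np.hstack([cv2.resize(e['img'],(400,300)),cv2.resize(d['img'],(400,300))])]))
for n,k in(('side',c),('scene',d)):
    w=cloud(k);h=cv2.cvtColor(k['img'],cv2.COLOR_BGR2HSV)
    p=w[np.all((w>[.67,-.06,.06])&(w<[.72,.03,.137]),-1)]
    l=np.median(p,0) if len(p) else None; print(n,len(p),l,np.percentile(p,[2,98],0) if len(p) else '')
    if len(p)>20:
        A=np.c_[p[:,1:],np.ones(len(p))];q=p
        for _ in range(4):
            A=np.c_[q[:,1:],np.ones(len(q))]; s=np.linalg.lstsq(A,q[:,0],rcond=None)[0]; q=q[abs(q[:,0]-A@s)<.004]
        print('yaw',np.degrees(np.arctan(-s[0])),'tilt',np.degrees(np.arctan(s[1])),len(q),np.percentile(q,[2,50,98],0))
    p=w[np.all((w>[.47,.17,.08])&(w<[.60,.28,.13]),-1)]; print('coverA',len(p),np.percentile(p[:,2],[5,50,95]))
    p=w[np.all((w>[.60,-.33,.02])&(w<[.78,-.15,.25]),-1)]; print('coverB',len(p),p.max(0))
E
```

```text
twist [0.03 0.01 0.  ] pos [ 0.6944 -0.0195  0.1514] d [0.0016 0.0001 0.0006] F [-0.7 -0.3 -0.9] op 0.111 t 19.5667
side 162 [ 0.69292905 -0.01472166  0.10947162] [[ 0.6882754  -0.04328471  0.08481327]
 [ 0.69790981  0.00712742  0.13603329]]
yaw 3.6724813610004197 tilt -0.3242357565832916 153 [[ 0.6888134  -0.04332948  0.08513933]
 [ 0.69286472 -0.01593637  0.10925653]
 [ 0.69594929  0.00712913  0.13520157]]
coverA 1173 [0.08554713 0.10623508 0.10917169]
coverB 675 [ 0.69190482 -0.19124139  0.18092568]
scene 73 [0.69177509 0.00399755 0.10945808] [[ 0.68528346 -0.03501858  0.08445391]
 [ 0.69607403  0.00784513  0.13638057]]
yaw 7.324126981706586 tilt -0.7854190033343775 64 [[ 0.68688636 -0.03523713  0.08444176]
 [ 0.69260679  0.00203912  0.1086858 ]
 [ 0.69621015  0.00787597  0.13640086]]
coverA 1581 [0.09026531 0.105269   0.10851217]Traceback (most recent call last):
  File "<stdin>", line 16, in <module>
    return umr_maximum(a, axis, None, out, keepdims, initial, where)
ValueError: zero-size array to reduction operation maximum which has no identity
```

View pics/s16.png

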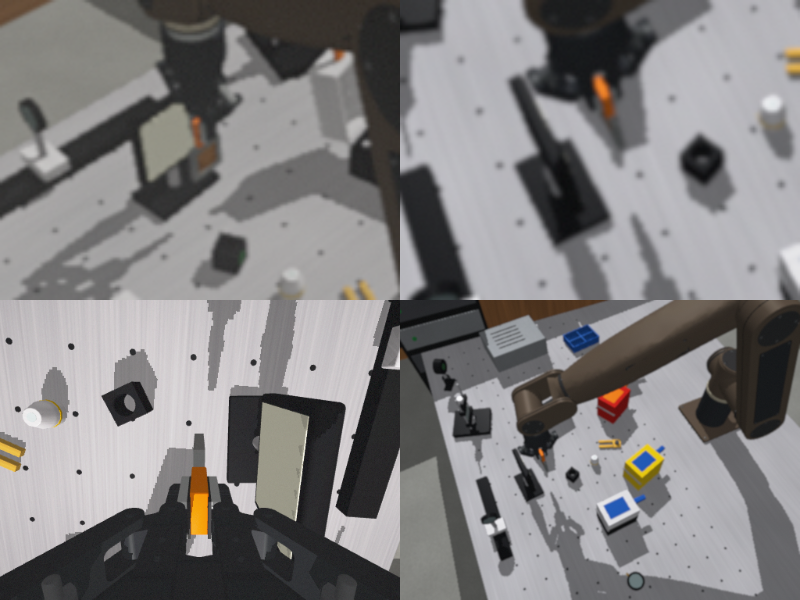

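```bash
python3 -c "
from h import *
tw(94.7); print(sign_off())"
```

```text
twist [0.03 0.03 0.01] pos [ 0.6945 -0.0195  0.1515] d None F [-0.4 -0.   0.1] op 0.109 t 19.7167
the job is handed in; nothing more can be done
None
```

The job is done and handed in at about 19.7 s of the 72 s allowed.

- **Blue cover:** I pressed it down with the closed fingers. About 43 N at the fingertips showed it had reached the bottom. In the last check its top still lay at about 106 mm, flat and shut on its own.
- **Orange cover:** I swung it up by its tab to about 103°, estimated from where the arm was. It stayed standing after I let go, and the last side view still shows it open. The scene camera could not confirm this at the end because the arm hid the cover.
- **Amber filter:** I drew it straight out and it is held at 50 N. The glass centre is about 60 mm from the lit face, at a height of about 110 mm. Sideways it is within a few mm of the face's middle.
- **Filter angle:** By arm pose, the filter is upright and turned 4.7°, matching the 4.65° measured for the panel from the wrist camera. The side view gave 3.7° for the filter. The scene view gave 7.3°, but from only 64 points, so I did not rely on it.

The wrist force was under 1 N at hand-in, so nothing is touching the panel. I did not touch the clear filter or the other parts on the table.

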